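# Change an interlocked board over from mains to generator

### The job

Change this supply board over from the mains to the generator: put the handle of the wide mains breaker fully off, slide the interlock plate all the way across until it covers the mains side and locks that handle off, then throw the handle of the narrow generator breaker fully on. Do not force a part that is blocked, and leave the things lying on and around the board where they are.

Things in the scene. Friction and masses are not known exactly. Their poses are not given: they have to be found in the camera images.
- board: changeover board: white steel enclosure fixed on its back on the worktop, 260 (x) by 350 mm (y), flat dark cover facing up 85 mm above its origin. Origin at worktop level, midway between the handles' pivots; the enclosure reaches from x = -145 to 115 mm. Steel conduits leave its +x side. The breakers stand on the cover at y = +47 and y = -47 mm (which is which varies), turned as the board
- rail_mid (a point): middle of the top of the aluminium guide rail that carries the interlock plate: rail 18 mm (x) by 250 mm (y), 86 mm to +x of the board's origin, top 112 mm above the worktop. In front of each end of it, at the board's x = 66, y = +/-109 mm, stands a dark steel end stop, 22 by 12 mm, top 115 mm above the worktop
- mains: mains breaker: the wide black block, 90 mm wide (y), 150 mm long (x), its front face 15 mm above the cover (100 mm above the worktop). Origin on the cover under its middle; axes as the board's
- generator: generator breaker: the narrow black block, 62 mm wide (y), 130 mm long (x), front face likewise 100 mm above the worktop. Origin on the cover under its middle; axes as the board's
- mains_handle (a joint): mains handle, rad: 0 fully off (leaning to the board's -x, the robot's side), 0.35 upright, 0.70 fully on (leaning to +x). Starts on or tripped, 0.42 to 0.70. Stays where it is left; takes about 5 N at the tip. Swings about the breaker's y axis, pivot 60 mm above the worktop. With the plate on its side it is blocked at about 0.1; until it is fully off (under about 0.09) it blocks the plate
- mains_tip (a point): centre near the top of the white mains handle, 83 mm from its pivot; the handle is a bar 22 mm wide (y) and 12 mm thick, standing 40 mm above the breaker's face
- generator_handle (a joint): generator handle, rad: 0 fully off (leaning to -x; the start), 0.70 fully on (leaning to +x). Built, driven and blocked by the plate just as the mains handle
- generator_tip (a point): centre near the top of the white generator handle, 83 mm from its pivot; same bar as the mains handle
- plate_lug (a point): middle of the upright finger lug of the steel interlock plate: lug 4 mm thick (y), 30 mm wide (x), top 136 mm above the worktop, 58 mm to +x of the handles' pivots, at the middle of the plate's length. Axes as the board's. Push it along the board's y to slide the plate (about 3 N)
- plate_mid (a point): middle of the interlock plate's upper face, 106 mm above the worktop: flat 3 mm sheet, 96 (y) by 85 mm (x), covering the +x half of a breaker. Slides along the board's y only; the end stops stop its middle at about y = +55 and -55 mm of the board. Starts over the generator breaker, within 6 mm of its middle. Any breaker it covers cannot be switched on; halfway it blocks both
- screwdriver: screwdriver, 182 mm long, lying on the board's cover near its -x edge, 28 mm high; origin under its middle. Bystander
- tape: black tape measure, 58 by 34 by 58 mm high, standing on the board's cover near its -x edge. Bystander
- tile: white ceramic tile, 150 by 150 by 8 mm, lying on the worktop. Bystander
- silicone_float: grey tiler's float, 250 by 100 mm with a bar handle, 77 mm high. Bystander
- pry_bar: small chrome pry bar, about 230 mm long, 48 mm high at its bent end. Bystander
- jar: clear glass jar of tile spacers with a metal lid, 76 mm in diameter, 110 mm high. Bystander

How it is judged:
By the outcome, as a careful person would: the job done as asked, in the order asked, and still so for the second after the job is handed in, with the robot touching nothing.
It also fails if it takes over 45 s, if anything falls off the work surface, if the arm or the gripper's body presses on something with over 40 N, if the wrist force passes 120 N, or if a joint passes its speed limit or range.

### The arm

A 6-joint arm with a two-finger parallel gripper is mounted at the origin on the work surface. World frame = base frame: x ahead of the robot, y to its left, z up, the work surface at z = 0. Lengths are in m, angles in rad, forces in N, time in s.
With the tool pointing down it reaches from about 0.35 to 0.975 m from the base axis. Payload 4.9 kg.
Tool frame: the origin (TCP) lies at the very end of the fingers, on their centre line; the grasp point (between the pads) lies 19 mm behind it (ctrl.grasp_offset is the distance from the TCP to the grasp point, in m); y points along the fingers, z is the direction in which the jaws open and shut, and the axes are right-handed (so a half turn about y gives the same grasp; the last joint's range is limited). The gripper opens to 85 mm and grips with 20 to 120 N. Pads are 22 mm wide; open, the fingers measure 114 mm over their backs; the gripper's body (76 mm by 85 mm) begins 54 mm behind the grasp point. The pads swing forward as they close: fully open they stand 13 mm farther back than shut.
Start: joints at [1.137, 0.053, 1.613, -0, 1.476, -0.119], TCP at [0.194, 0.594, 0.231] pointing down, gripper open.
Joint ranges: [-3.01, 3.01], [-1.01, 2.22], [0.06, 2.58], [-1.02, 4.17], [0.09, 2.62], [-3.14, 3.14]. Speed limits (rad/s): [2.57, 2.57, 3.14, 3.14, 3.14, 3.14].

### API

Orientations are given as a rotation vector (axis times angle).
In Python, from station import ctrl, eyes, finish_job, find_in, regions_of, pinpoint gives the robot as it stands.
- The arm moves only by the tool play_rows, never from a script. Its argument "moves" is a list of rows, each an object of numbers: "x", "y", "z": the shift along the world's x, y, z in cm; "turn": the turn about the world's z in degrees; "jaw": the finger opening in cm, from 0 to 8.54. A call has 1 to 8 rows; each row shifts and turns the commanded pose from where the row before left it; what a row does not reach is not made up. A row lasts 1/12 s, in which the tool goes at most 41.7 mm and 7.16 degrees, less where a joint would pass 70% of its speed; a pose out of reach is approached as far as the arm can. A call is refused whole if a number of a shift passes 4.17 or a number of a turn 7.16, either way. A call with a gripper value outside its range is refused whole. The fingers move at their own pace and stop on an object; "squeeze" is the grip in N (left out, the last holds). Time passes only in rows, so rows that do not move let the fingers close. It gives the time, the measured TCP pose, the force and the opening at its end, in the units of the state.
- ctrl.get_obs(): the state, without advancing time (a new reading comes with each control period).
- eyes.get_image(name): name is "scene" or "top" or "wrist"; returns a dict with "img" (400x640x3 uint8, red, green, blue), "camera_matrix" (3x3 intrinsics, pixels), "cam_to_world" (4x4, takes a point from camera to world coordinates). Camera axes: x right, y up, looking along -z (the intrinsics and any distortion apply to the point x, -y, -z); pixel columns grow to the right and rows downward; lengths in m; the calibration is good to about 2 mm. A picture is of the moment at which its call begins. There is no depth.
- finish_job(): hands the job in, once; it reports no verdict.
Trained networks look in the newest picture that a camera, given by its name, has taken for a name from the list of things; names that differ only in an ending like _2 or _b are one class to them, and where a whole thing is asked for, a point or a joint stands for the part that bears it (a point fixed in the world has none). Each returns a list of dicts, best first, with "score" (0 to 1); they miss things now and then, are a little off and sometimes report something else, mostly with a low value. They report only what shows in the picture. A call takes as long as a camera call.
- find_in(camera, query): "point" ([column, row] in pixels, amid what is visible of it).
- regions_of(camera, query): "pixels" (400x640 bool, what is visible of it) and "point" ([column, row] in pixels, amid what is visible of it).
- pinpoint(camera, query): "point" ([column, row] in pixels: a listed point, or the origin of a listed thing).
The state is a dict: "t": time; "q": joint angles; "dq": joint speeds; "effort": joint torques, N m; "tool_pos": TCP position; "tool_rot": TCP orientation; "contact_force": force on the tool from outside, world axes, zero at the start; "wrist_torque": the same for the moment, N m; "opening": finger opening in m.
Only numpy, scipy, OpenCV 4.12 (cv2) and the standard library are available. Lean on these libraries where they do the work, as an engineer would, in place of code of your own. Each camera call takes 0.05 s, during which the arm holds its last target.

## Working session

There is one attempt and no reset: what is moved stays moved. The work goes in short steps, Python scripts to look and compute and a tool call to move; the robot and the scene stay as the last step left them, time stands still between calls to the robot, and variables do not carry over. Pictures are saved under pics/ and viewed, and the job is handed in when it is done.

Besides the shell and the picture viewer there is one more tool, called after "Emit:" as name([rows], argument=value, ...), one row to a line, values as JSON. play_rows: Moves the arm, as the interface text tells. Its arguments: {"type":"object","properties":{"moves":{"type":"array"},"squeeze":{"type":"number"}},"required":["moves"]}

```bash
mkdir -p pics
python3 - <<'E'
from station import *
import cv2,numpy as np
for c in ["scene","top"]:
    im=eyes.get_image(c); cv2.imwrite(f"pics/{c}0.png",im["img"][:,:,::-1])
    print(c,im["camera_matrix"].tolist(),np.round(im["cam_to_world"],4).tolist())
    for q in ["board","rail_mid","mains","generator","mains_tip","generator_tip","plate_lug","plate_mid","screwdriver","tape","jar","silicone_float"]:
        print(q,[(np.round(d["point"],1).tolist(),round(d["score"],2)) for d in pinpoint(c,q)[:2]])
o=ctrl.get_obs();print(o)
E
```

```text
scene [[409.46369984474563, 0.0, 323.6546105720001], [0.0, 409.46369984474563, 197.17870348571475], [0.0, 0.0, 1.0]] [[0.6656, -0.4682, 0.5812, 1.1859], [0.7463, 0.4232, -0.5137, -0.6218], [-0.0055, 0.7757, 0.6311, 0.8393], [0.0, 0.0, 0.0, 1.0]]
board [([331.6, 238.6], 0.69)]
rail_mid [([360.3, 220.2], 0.61)]
mains [([324.8, 227.3], 0.64)]
generator [([342.2, 205.2], 0.7)]
mains_tip [([331.8, 212.7], 0.66)]
generator_tip [([331.7, 189.6], 0.68), ([364.4, 204.1], 0.17)]
plate_lug [([363.1, 203.5], 0.82)]
plate_mid [([353.2, 206.5], 0.69)]
screwdriver [([290.1, 212.3], 0.76)]
tape [([324.8, 177.8], 0.61)]
jar [([386.2, 157.1], 0.71), ([332.1, 240.1], 0.52)]
silicone_float [([440.7, 178.0], 0.87)]
top [[393.15236605345314, 0.0, 323.0722641444043], [0.0, 393.15236605345314, 202.4330930660588], [0.0, 0.0, 1.0]] [[0.0254, 0.9943, -0.1036, 0.402], [-0.9995, 0.0271, 0.0152, -0.0395], [0.0179, 0.1032, 0.9945, 1.3553], [0.0, 0.0, 0.0, 1.0]]
board [([318.8, 190.7], 0.68)]
rail_mid [([313.3, 160.3], 0.98)]
mains [([337.7, 187.2], 0.93)]
generator [([307.6, 193.4], 0.62)]
mains_tip [([332.2, 179.
[... 265 characters left out ...]
silicone_float [([180.0, 180.5], 0.78)]
{'t': 1.3, 'q': array([ 1.13698971e+00,  5.27221075e-02,  1.61290565e+00, -1.06609520e-05,
        1.47598041e+00, -1.19002837e-01]), 'dq': array([-1.11906081e-03, -1.62180211e-03, -3.90165473e-04,  4.15753946e-05,
       -1.55793043e-04, -1.45037683e-03]), 'effort': array([ 9.58891633e-05, -3.93678510e+01, -3.70456374e+01, -9.02597412e-05,
        6.50165621e-04, -1.33813711e-05]), 'tool_pos': array([0.19351593, 0.5942695 , 0.23128647]), 'tool_rot': array([-1.55665763,  0.24705686, -0.24706628]), 'contact_force': array([0.6356226 , 0.89716155, 0.03177293]), 'wrist_torque': array([-0.04458132,  0.01137267,  0.017785  ]), 'opening': 0.08559380544672264}
```

View images.

Run:
```python
import cv2
a=cv2.imread("pics/scene0.png");b=cv2.imread("pics/top0.png")
cv2.imwrite("pics/s_crop.png",cv2.resize(a[110:310,220:480],None,fx=3,fy=3,interpolation=2))
cv2.imwrite("pics/t_crop.png",cv2.resize(b[110:270,150:400],None,fx=3,fy=3,interpolation=2))
```

```text
(no output)
```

View pics/s_crop.png

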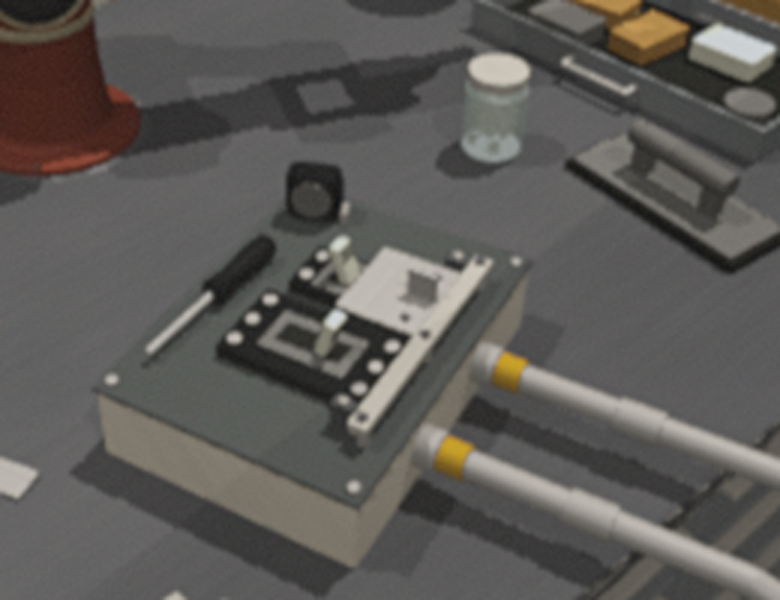

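View pics/t_crop.png

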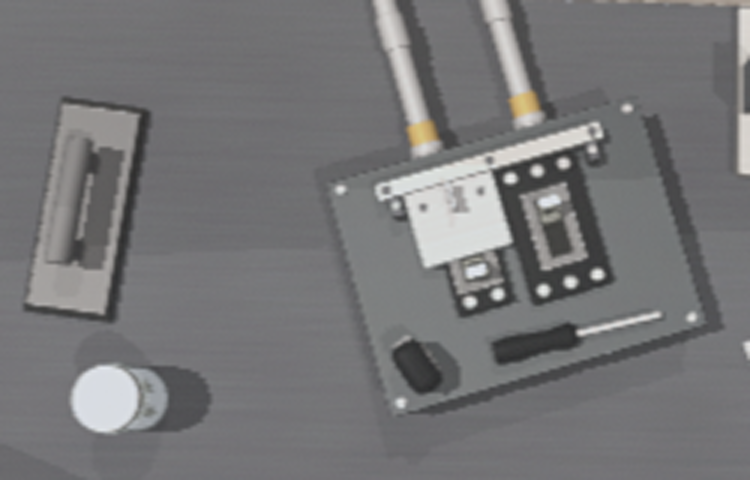

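View pics/scene0.png

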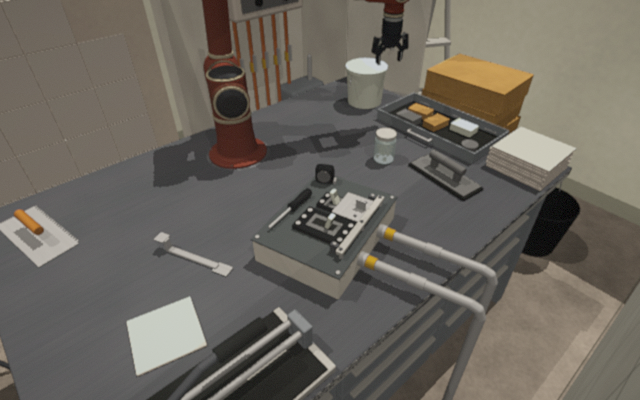

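```bash
cat > h.py <<'E'
import numpy as np,cv2
from scipy.optimize import least_squares
K={"scene":(409.4637,323.6546,197.1787),"top":(393.15237,323.07226,202.4331)}
T={"scene":np.array([[0.6656,-0.4682,0.5812,1.1859],[0.7463,0.4232,-0.5137,-0.6218],[-0.0055,0.7757,0.6311,0.8393],[0,0,0,1]]),
"top":np.array([[0.0254,0.9943,-0.1036,0.402],[-0.9995,0.0271,0.0152,-0.0395],[0.0179,0.1032,0.9945,1.3553],[0,0,0,1]])}
def proj(c,P,T_=None,K_=None):
    P=np.atleast_2d(P);M=np.linalg.inv(T[c] if T_ is None else T_);f,cx,cy=K[c] if K_ is None else K_
    q=P@M[:3,:3].T+M[:3,3]
    return np.c_[cx+f*q[:,0]/-q[:,2],cy-f*q[:,1]/-q[:,2]]
def b2w(p,P):
    P=np.atleast_2d(P);c,s=np.cos(p[2]),np.sin(p[2])
    return np.c_[p[0]+c*P[:,0]-s*P[:,1],p[1]+s*P[:,0]+c*P[:,1],P[:,2]]
def tip(th,y,r=.083): a=th-.35; return [r*np.sin(a),y,.06+r*np.cos(a)]
E
cat > fit.py <<'E'
from h import *
obs=[("scene","rail",360.3,220.2),("scene","mains",324.8,227.3),("scene","gen",342.2,205.2),("scene","mt",331.8,212.7),("scene","gt",331.7,189.6),("scene","lug",363.1,203.5),("scene","pm",353.2,206.5),
("top","rail",313.3,161.5),("top","mains",337.7,187.2),("top","gen",307.6,193.4),("top","mt",332.2,179),("top","gt",307.6,199.4),("top","lug",300.8,172.7),("top","pm",301.8,182.2),("top","board",318.8,190.7),("scene","board",331.6,238.6)]
def model(v):
    return dict(rail=[.086,0,.112],mains=[0,-.047,.085],gen=[0,.047,.085],mt=tip(v[3],-.047),gt=tip(0,.047),lug=[.058,v[4],.121],pm=[.058,v[4],.106],board=[0,0,0])
def res(v):
    m=model(v);return np.concatenate([proj(c,b2w(v,m[n]))[0]-[a,b] for c,n,a,b in obs])
s=least_squares(res,[.45,0,.25,.5,.047],loss="soft_l1",x_scale=[.1,.1,.1,.1,.01])
print(s.x);r=res(s.x).reshape(-1,2)
for o,e in zip(obs,r):print(o[:2],e.round(1))
np.save("v.npy",s.x);v=s.x
for c,(x0,y0,x1,y1) in dict(scene=(240,150,440,300),top=(230,120,410,260)).items():
    im=cv2.imread(f"pics/{c}0.png")[y0:y1,x0:x1];im=cv2.resize(im,None,fx=4,fy=4,interpolation=2)
    def L(pts,col,cl=True):
        q=(proj(c,b2w(v,pts))-[x0,y0]+.5)*4
        cv2.polylines(im,[q.astype(int)],cl,col,1,cv2.LINE_AA)
    R=lambda a,b,c_,d,z:[[a,c_,z],[b,c_,z],[b,d,z],[a,d,z]]
    L(R(-.145,.115,-.175,.175,.085),(0,255,255))
    L(R(-.075,.075,-.092,-.002,.1),(0,0,255));L(R(-.065,.065,.016,.078,.1),(0,0,255))
    L(R(.077,.095,-.125,.125,.112),(0,255,0))
    L(R(.0155,.1005,v[4]-.048,v[4]+.048,.106),(255,0,0))
    L([[0,-.047,.06],tip(v[3],-.047)],(255,0,255));L([[0,.047,.06],tip(0,.047)],(255,0,255))
    cv2.imwrite(f"pics/ov_{c}.png",im)
E
python3 fit.py
```

```text
[ 0.57310112 -0.04689491  0.2940321   0.58354056  0.04778602]
('scene', 'rail') [0.9 0.5]
('scene', 'mains') [-0.8 -0.1]
('scene', 'gen') [-0.9  2.4]
('scene', 'mt') [-1.6  1.3]
('scene', 'gt') [1.1 0.1]
('scene', 'lug') [-2.8  1. ]
('scene', 'pm') [6.8 2.2]
('top', 'rail') [-0.6  2.3]
('top', 'mains') [-4.1 -0.5]
('top', 'gen') [-1.8  0.9]
('top', 'mt') [ 0.5 -0.7]
('top', 'gt') [0.1 1.5]
('top', 'lug') [-0.3  2.7]
('top', 'pm') [-1.2 -6. ]
('top', 'board') [0.7 3.1]
('scene', 'board') [1.  0.5]
```

View pics/ov_scene.png

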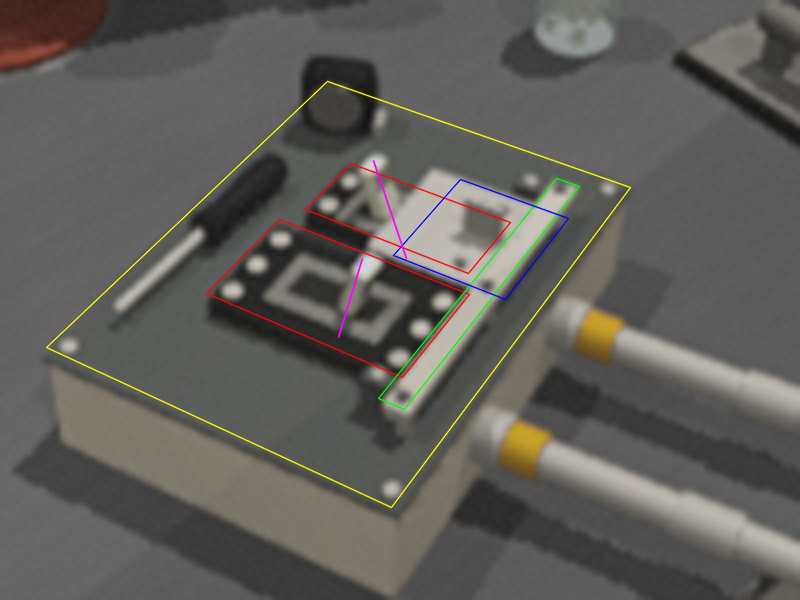

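View pics/ov_top.png

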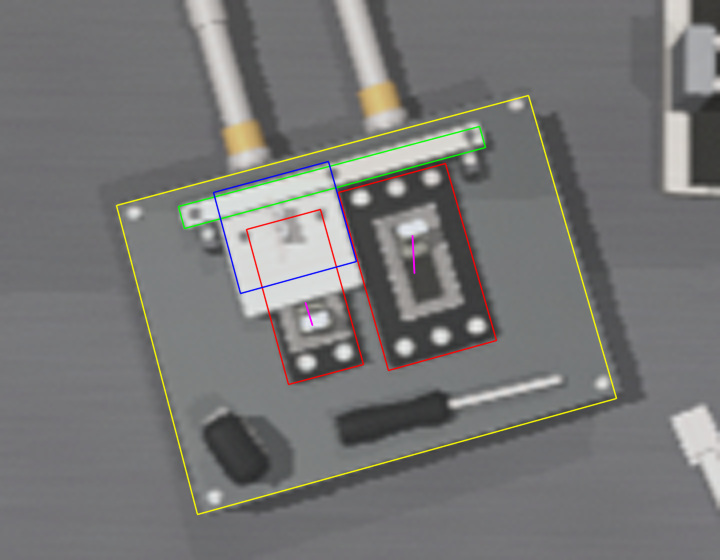

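Run:
```python
from h import *
from scipy.spatial.transform import Rotation as R
v=np.load("v.npy")
M=R.from_rotvec([-1.55665763,0.24705686,-0.24706628]).as_matrix();print(M.round(3), np.degrees(np.arctan2(M[1,2],M[0,2])),np.degrees(v[2]))
for n,P in dict(m0=[.062,-.047,0],m1=[-.01,-.047,0],lug=[.058,.048,0],g0=[-.065,.047,0]).items(): print(n,b2w(v,P).round(4))
```

```text
[[ 0.951  0.     0.31 ]
 [-0.31  -0.     0.951]
 [ 0.    -1.    -0.   ]] 71.96312973565487 16.84679847218472
m0 [[ 0.6461 -0.0739  0.    ]]
m1 [[ 0.5772 -0.0948  0.    ]]
lug [[0.6147 0.0159 0.    ]]
g0 [[ 0.4973 -0.0207  0.    ]]
```

Emit:
play_rows([
  {"x": 2.26,"y": -3.34,"turn": 1.75,"jaw": 0},
  {"x": 2.26,"y": -3.34,"turn": 1.75,"jaw": 0},
  {"x": 2.26,"y": -3.34,"turn": 1.75,"jaw": 0},
  {"x": 2.26,"y": -3.34,"turn": 1.75,"jaw": 0},
  {"x": 2.26,"y": -3.34,"turn": 1.75,"jaw": 0},
  {"x": 2.26,"y": -3.34,"turn": 1.75,"jaw": 0},
  {"x": 2.26,"y": -3.34,"turn": 1.75,"jaw": 0},
  {"x": 2.26,"y": -3.34,"turn": 1.75,"jaw": 0},
])

```text
invalid input
```

Emit:
play_rows([
  {"x": 2.26,"y": -3.34,"turn": 1.75,"jaw": 0},
  {"x": 2.26,"y": -3.34,"turn": 1.75,"jaw": 0},
  {"x": 2.26,"y": -3.34,"turn": 1.75,"jaw": 0},
  {"x": 2.26,"y": -3.34,"turn": 1.75,"jaw": 0},
  {"x": 2.26,"y": -3.34,"turn": 1.75,"jaw": 0},
  {"x": 2.26,"y": -3.34,"turn": 1.75,"jaw": 0},
  {"x": 2.26,"y": -3.34,"turn": 1.75,"jaw": 0},
  {"x": 2.26,"y": -3.34,"turn": 1.75,"jaw": 0},
])

```text
invalid input
```

Emit:
play_rows([
  {"x": 2.26,"y": -3.34,"turn": 1.75,"jaw": 0},
  {"x": 2.26,"y": -3.34,"turn": 1.75,"jaw": 0},
  {"x": 2.26,"y": -3.34,"turn": 1.75,"jaw": 0},
  {"x": 2.26,"y": -3.34,"turn": 1.75,"jaw": 0},
  {"x": 0,"y": 0},
])

```text
invalid input
```

```bash
cat > look.py <<'E'
import sys
from station import *
from h import *
tag=sys.argv[1];cams=sys.argv[2].split(",")
v=np.load("v.npy")
if len(sys.argv)>3: v[3]=float(sys.argv[3])
if len(sys.argv)>4: v[4]=float(sys.argv[4])
gt=float(sys.argv[5]) if len(sys.argv)>5 else 0
o=ctrl.get_obs();print("t",o["t"],o["tool_pos"].round(4),o["contact_force"].round(1),o["opening"])
for c in cams:
    g=eyes.get_image(c);k=g["camera_matrix"];K_=(k[0,0],k[0,2],k[1,2]);T_=np.array(g["cam_to_world"])
    im=g["img"][:,:,::-1].copy();cv2.imwrite(f"pics/{tag}_{c}.png",im)
    b=dict(scene=(240,150,440,300),top=(230,120,410,260),wrist=(0,0,640,400))[c];f=1 if c=="wrist" else 4
    im=cv2.resize(im[b[1]:b[3],b[0]:b[2]],None,fx=f,fy=f,interpolation=2)
    raw=im.copy()
    def L(pts,col,cl=True):
        q=(proj(c,b2w(v,pts),T_,K_)-b[:2]+.5*(f>1))*f
        cv2.polylines(im,[q.astype(int)],cl,col,1,cv2.LINE_AA)
    Q=lambda a,b,c_,d,z:[[a,c_,z],[b,c_,z],[b,d,z],[a,d,z]]
    L(Q(-.145,.115,-.175,.175,.085),(0,255,255))
    L(Q(-.075,.075,-.092,-.002,.1),(0,0,255));L(Q(-.065,.065,.016,.078,.1),(0,0,255))
    L(Q(.077,.095,-.125,.125,.112),(0,255,0));L(Q(.043,.073,v[4]-.002,v[4]+.002,.136),(255,0,0))
    L([[0,-.047,.06],tip(v[3],-.047)],(255,0,255));L([[0,.047,.06],tip(gt,.047)],(255,0,255))
    cv2.imwrite(f"pics/{tag}_{c}_ov.png",im);cv2.imwrite(f"pics/{tag}_{c}_z.png",raw)
E
python3 look.py a wrist,scene
```

```text
t 1.3 [0.1935 0.5943 0.2313] [0.6 0.9 0. ] 0.08559380544672264
```

View pics/a_wrist_ov.png

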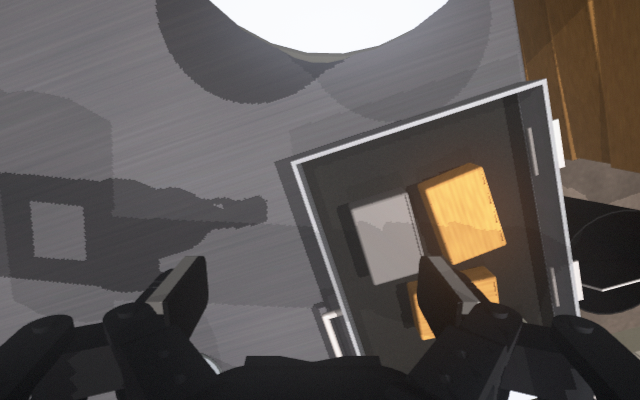

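Emit:
play_rows([
  {"x": 2.26,"y": -3.34,"z": 0,"turn": 1.75,"jaw": 0},
  {"x": 2.26,"y": -3.34,"z": 0,"turn": 1.75,"jaw": 0},
])

```text
t: 1.57
tool_pos: [0.2383, 0.5275, 0.231]
tool_rot: [-1.562, 0.195, -0.195]
contact_force: [0.9, -0.4, 0.3]
opening: 0.0639
```

Emit:
play_rows([
  {"x": 2.26,"y": -3.34,"z": 0,"turn": 1.75,"jaw": 0},
  {"x": 2.26,"y": -3.34,"z": 0,"turn": 1.75,"jaw": 0},
  {"x": 2.26,"y": -3.34,"z": 0,"turn": 1.75,"jaw": 0},
  {"x": 2.26,"y": -3.34,"z": 0,"turn": 1.75,"jaw": 0},
  {"x": 2.26,"y": -3.34,"z": 0,"turn": 1.75,"jaw": 0},
  {"x": 2.26,"y": -3.34,"z": 0,"turn": 1.75,"jaw": 0},
  {"x": 2.26,"y": -3.34,"z": 0,"turn": 1.75,"jaw": 0},
  {"x": 2.26,"y": -3.34,"z": 0,"turn": 1.75,"jaw": 0},
])

```text
t: 2.23
tool_pos: [0.4202, 0.2585, 0.2317]
tool_rot: [-1.57, 0.005, -0.007]
contact_force: [0.6, 0.4, -0.7]
opening: 0.0001
```

Emit:
play_rows([
  {"x": 2.26,"y": -3.34,"z": 0,"turn": 1.75,"jaw": 0},
  {"x": 2.26,"y": -3.34,"z": 0,"turn": 1.75,"jaw": 0},
  {"x": 2.26,"y": -3.34,"z": 0,"turn": 1.75,"jaw": 0},
  {"x": 2.26,"y": -3.34,"z": 0,"turn": 1.75,"jaw": 0},
  {"x": 2.26,"y": -3.34,"z": 0,"turn": 1.75,"jaw": 0},
  {"x": 2.26,"y": -3.34,"z": 0,"turn": 1.75,"jaw": 0},
  {"x": 2.26,"y": -3.34,"z": 0,"turn": 1.75,"jaw": 0},
  {"x": 2.26,"y": -3.34,"z": 0,"turn": 1.75,"jaw": 0},
])

```text
t: 2.9
tool_pos: [0.6012, -0.0089, 0.2314]
tool_rot: [-1.563, -0.186, 0.185]
contact_force: [-0.0, 0.5, 1.2]
opening: -0.0001
```

Emit:
play_rows([
  {"x": 2.26,"y": -3.34,"z": 0,"turn": 1.75,"jaw": 0},
  {"x": 2.26,"y": -3.34,"z": 0,"turn": 1.75,"jaw": 0},
  {"x": 0,"y": 0,"z": 0,"turn": 0,"jaw": 0},
  {"x": 0,"y": 0,"z": 0,"turn": 0,"jaw": 0},
])

```text
t: 3.23
tool_pos: [0.646, -0.0756, 0.2305]
tool_rot: [-1.558, -0.229, 0.231]
contact_force: [0.4, 0.8, -0.2]
opening: 0.0001
```

```bash
python3 look.py b wrist,scene
```

```text
t 3.2333 [ 0.646  -0.0756  0.2305] [ 0.4  0.8 -0.2] 0.00013676326245814873
```

View pics/b_wrist_ov.png

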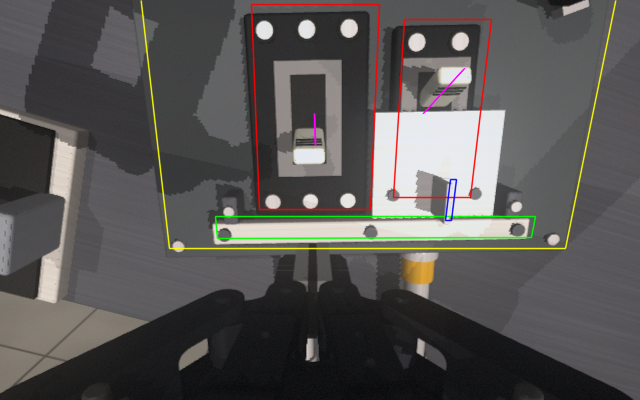

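View pics/b_scene_z.png

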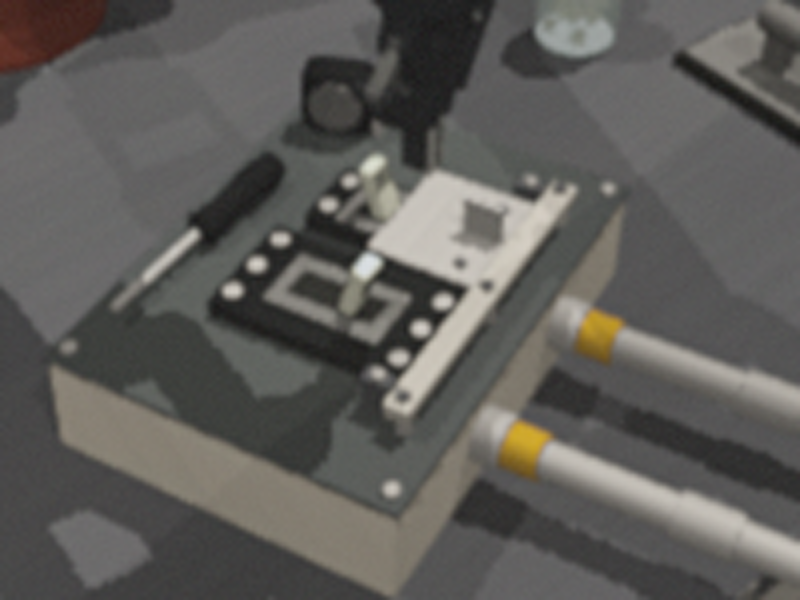

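Emit:
play_rows([
  {"x": 0,"y": 0,"z": -3.7,"turn": 0,"jaw": 0},
  {"x": 0,"y": 0,"z": -3.7,"turn": 0,"jaw": 0},
  {"x": 0,"y": 0,"z": -3.5,"turn": 0,"jaw": 0},
  {"x": 0,"y": 0,"z": 0,"turn": 0,"jaw": 0},
])

```text
t: 3.67
tool_pos: [0.6395, -0.0709, 0.1135]
tool_rot: [-1.552, -0.223, 0.244]
contact_force: [-1.2, 0.2, -2.0]
opening: 0.0001
```

Emit:
play_rows([
  {"x": -1.05,"y": -0.32,"z": 0,"turn": 0,"jaw": 0},
  {"x": -1.05,"y": -0.32,"z": 0,"turn": 0,"jaw": 0},
  {"x": -1.05,"y": -0.32,"z": 0,"turn": 0,"jaw": 0},
  {"x": -0.5,"y": -0.15,"z": 0,"turn": 0,"jaw": 0},
  {"x": 0,"y": 0,"z": 0,"turn": 0,"jaw": 0},
])

```text
t: 4.08
tool_pos: [0.6101, -0.0844, 0.1257]
tool_rot: [-1.56, -0.237, 0.229]
contact_force: [2.7, 1.4, 2.7]
opening: 0.0001
```

Emit:
play_rows([
  {"x": -0.67,"y": -0.2,"z": 0,"turn": 0,"jaw": 0},
  {"x": -0.67,"y": -0.2,"z": 0,"turn": 0,"jaw": 0},
  {"x": -0.48,"y": -0.15,"z": 0,"turn": 0,"jaw": 0},
  {"x": 0,"y": 0,"z": 0,"turn": 0,"jaw": 0},
])

```text
t: 4.42
tool_pos: [0.5915, -0.0907, 0.1241]
tool_rot: [-1.56, -0.235, 0.23]
contact_force: [2.1, -0.1, 3.6]
opening: -0.0
```

```bash
python3 look.py c wrist,scene .3
```

```text
t 4.4167 [ 0.5915 -0.0907  0.1241] [ 2.1 -0.1  3.6] -2.7182470324883604e-05
```

View pics/c_wrist_ov.png

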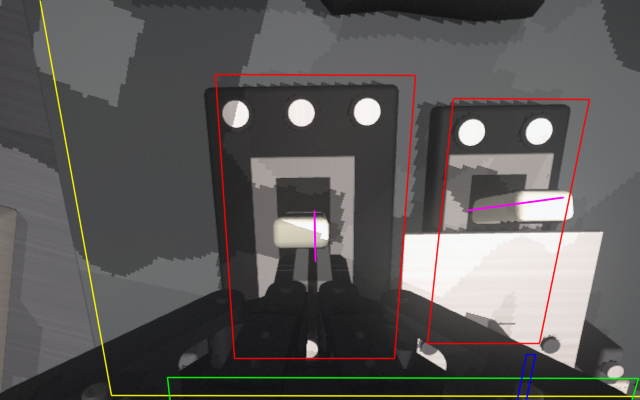

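View pics/c_scene_z.png

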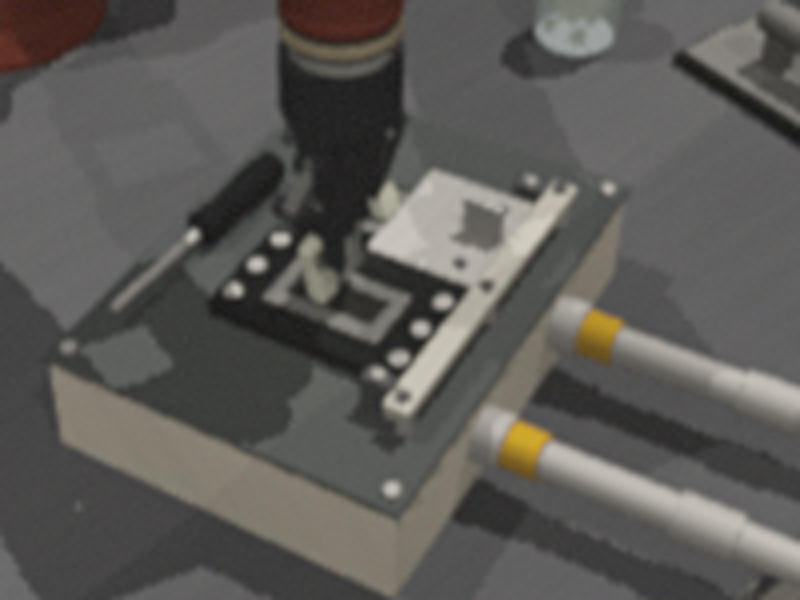

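Emit:
play_rows([
  {"x": -0.29,"y": -0.09,"z": 0,"turn": 0,"jaw": 0},
  {"x": -0.29,"y": -0.09,"z": 0,"turn": 0,"jaw": 0},
  {"x": -0.1,"y": -0.03,"z": 0,"turn": 0,"jaw": 0},
  {"x": 0,"y": 0,"z": 0,"turn": 0,"jaw": 0},
])

```text
t: 4.85
tool_pos: [0.5841, -0.0928, 0.122]
tool_rot: [-1.559, -0.233, 0.232]
contact_force: [5.9, -1.7, 1.0]
opening: -0.0002
```

Emit:
play_rows([
  {"x": -0.19,"y": -0.06,"z": 0,"turn": 0,"jaw": 0},
  {"x": 0,"y": 0,"z": 0,"turn": 0,"jaw": 0},
])

```text
t: 5.02
tool_pos: [0.5838, -0.0929, 0.1222]
tool_rot: [-1.559, -0.236, 0.228]
contact_force: [11.3, 1.6, -0.9]
opening: 0.0001
```

Emit:
play_rows([
  {"x": -0.19,"y": -0.06,"z": 0,"turn": 0,"jaw": 0},
  {"x": 0,"y": 0,"z": 0,"turn": 0,"jaw": 0},
])

```text
t: 5.18
tool_pos: [0.5836, -0.093, 0.1224]
tool_rot: [-1.558, -0.24, 0.224]
contact_force: [17.1, 1.8, -4.7]
opening: 0.0002
```

```bash
python3 look.py d wrist,scene .0
```

```text
t 5.1833 [ 0.5836 -0.093   0.1224] [17.1  1.8 -4.7] 0.00020029476815296878
```

View pics/d_wrist_ov.png

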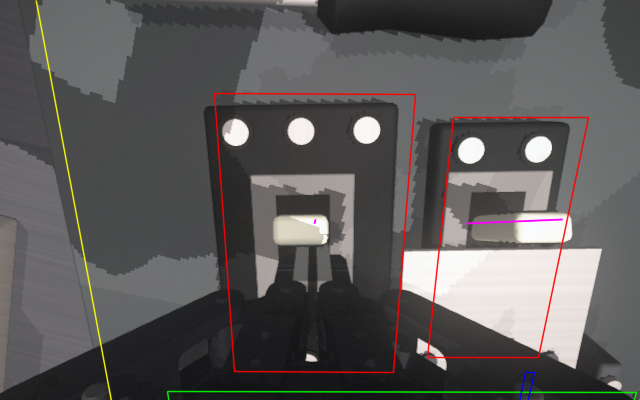

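View pics/d_scene_z.png

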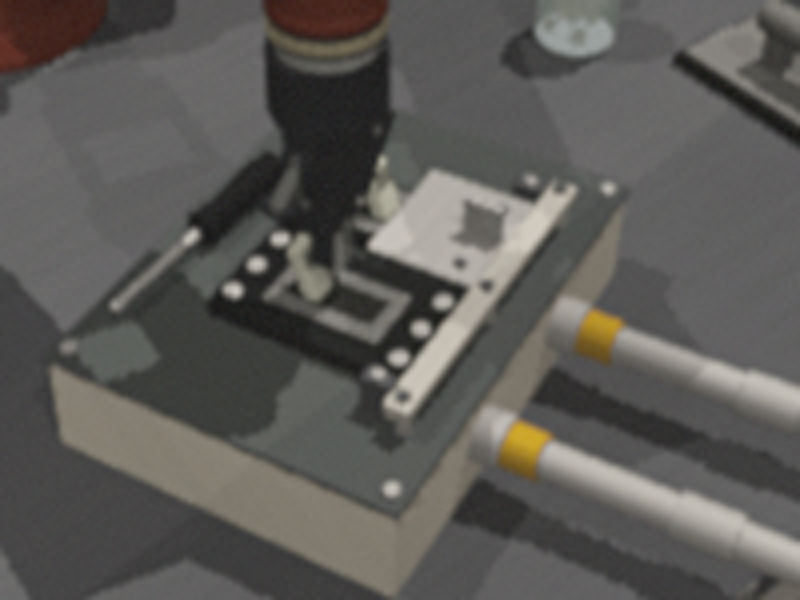

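Emit:
play_rows([
  {"x": 1.0,"y": 0.3,"z": 0,"turn": 0,"jaw": 0},
  {"x": 0.9,"y": 0.3,"z": 0.5,"turn": 0,"jaw": 0},
  {"x": 0,"y": 0,"z": 2.8,"turn": 0,"jaw": 0},
  {"x": 0,"y": 0,"z": 2.8,"turn": 0,"jaw": 0},
  {"x": 0.25,"y": 3.35,"z": 0,"turn": 0,"jaw": 0},
  {"x": 0.25,"y": 3.35,"z": 0,"turn": 0,"jaw": 0},
  {"x": 0.25,"y": 3.35,"z": 0,"turn": 0,"jaw": 0},
  {"x": 0.2,"y": 3.35,"z": 0,"turn": 0,"jaw": 0},
])

```text
t: 5.95
tool_pos: [0.6075, 0.0475, 0.1823]
tool_rot: [-1.558, -0.228, 0.235]
contact_force: [0.4, -0.4, 0.9]
opening: 0.0002
```

Emit:
play_rows([
  {"x": 0,"y": 0,"z": 0,"turn": 0,"jaw": 0},
  {"x": 0,"y": 0,"z": 0,"turn": 0,"jaw": 0},
])

```text
t: 6.12
tool_pos: [0.6075, 0.0478, 0.1821]
tool_rot: [-1.558, -0.231, 0.238]
contact_force: [0.5, -0.5, -1.1]
opening: 0.0
```

```bash
python3 - <<'E'
import numpy as np
v=np.load("v.npy");c,s=np.cos(v[2]),np.sin(v[2]);v[0]+=.003*c+.003*s;v[1]+=.003*s-.003*c;np.save("v.npy",v);print(v)
E
python3 look.py e wrist,scene 0 .046
```

```text
[ 0.57684181 -0.04889672  0.2940321   0.58354056  0.04778602]
t 6.1167 [0.6075 0.0478 0.1821] [ 0.5 -0.5 -1.1] 3.393973644547022e-05
```

View pics/e_wrist_ov.png

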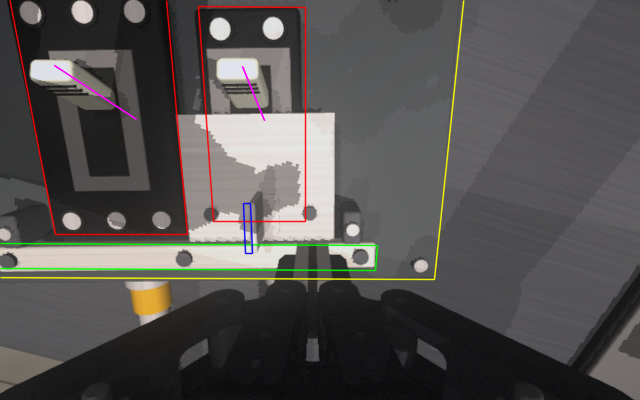

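View pics/e_scene_z.png

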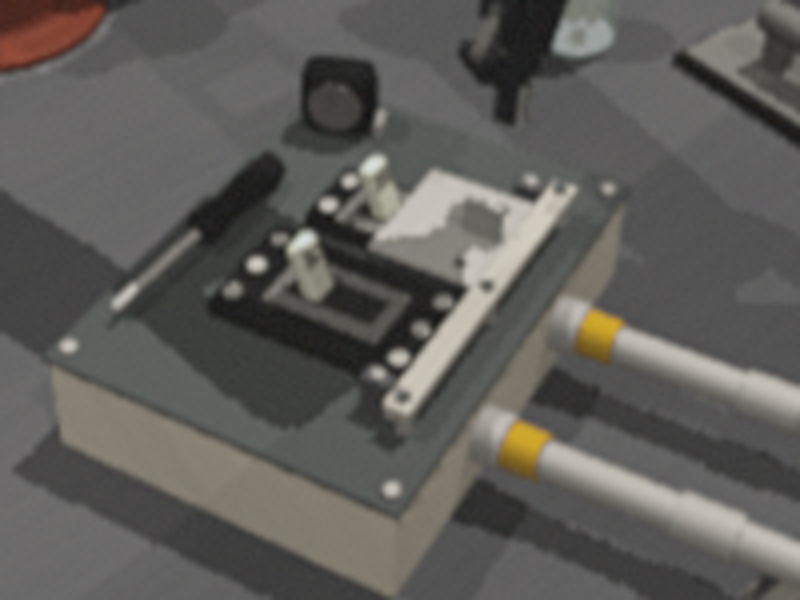

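Emit:
play_rows([
  {"x": 0,"y": 0,"z": -2.5,"turn": 0,"jaw": 0},
  {"x": 0,"y": 0,"z": -2,"turn": 0,"jaw": 0},
  {"x": 0,"y": 0,"z": -1,"turn": 0,"jaw": 0},
  {"x": 0,"y": 0,"z": -0.4,"turn": 0,"jaw": 0},
  {"x": 0,"y": 0,"z": 0,"turn": 0,"jaw": 0},
])

```text
t: 6.63
tool_pos: [0.6078, 0.0455, 0.1229]
tool_rot: [-1.558, -0.229, 0.234]
contact_force: [-0.4, -0.1, 0.2]
opening: 0.0004
```

Emit:
play_rows([
  {"x": 0.26,"y": -0.86,"z": 0,"turn": 0,"jaw": 0},
  {"x": 0.29,"y": -0.96,"z": 0,"turn": 0,"jaw": 0},
  {"x": 0.29,"y": -0.96,"z": 0,"turn": 0,"jaw": 0},
  {"x": 0,"y": 0,"z": 0,"turn": 0,"jaw": 0},
])

```text
t: 6.97
tool_pos: [0.6185, 0.0164, 0.1257]
tool_rot: [-1.56, -0.233, 0.229]
contact_force: [-0.1, -0.6, -0.2]
opening: 0.0002
```

```bash
python3 look.py f wrist,scene 0 .046
```

```text
t 6.9667 [0.6185 0.0164 0.1257] [-0.1 -0.6 -0.2] 0.00020866361320072692
```

View pics/f_wrist_ov.png

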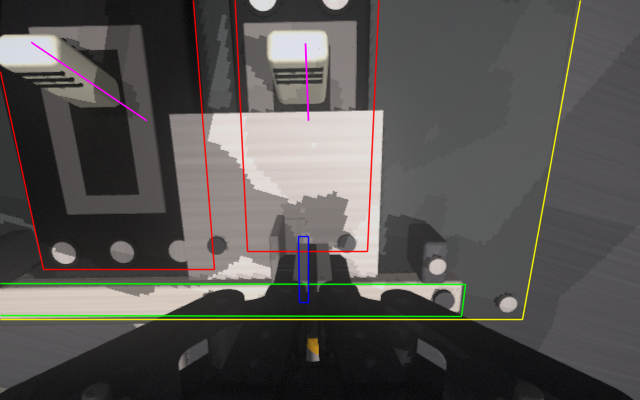

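View pics/f_scene_z.png

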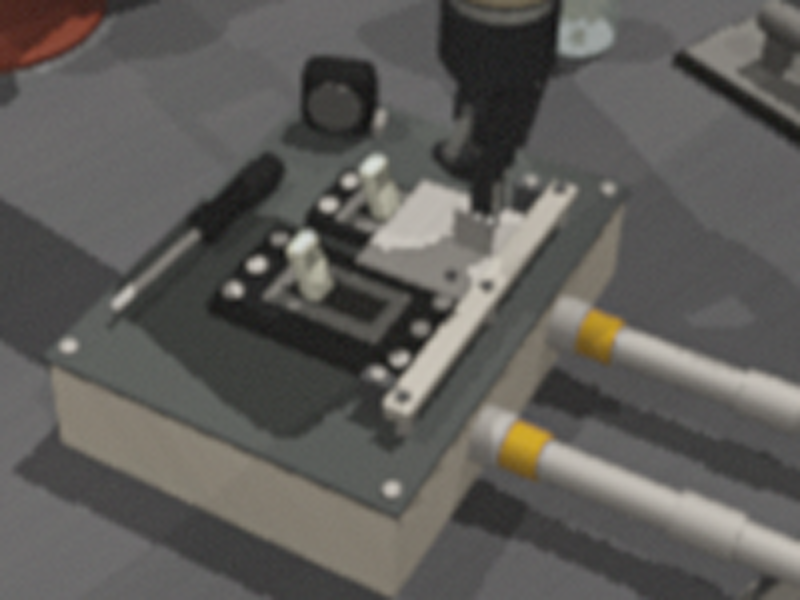

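Emit:
play_rows([
  {"x": 0.29,"y": -0.96,"z": 0,"turn": 0,"jaw": 0},
  {"x": 0.29,"y": -0.96,"z": 0,"turn": 0,"jaw": 0},
  {"x": 0.29,"y": -0.96,"z": 0,"turn": 0,"jaw": 0},
  {"x": 0.29,"y": -0.96,"z": 0,"turn": 0,"jaw": 0},
])

```text
t: 7.4
tool_pos: [0.6296, -0.0205, 0.1248]
tool_rot: [-1.558, -0.234, 0.231]
contact_force: [1.8, 4.1, 1.5]
opening: -0.0003
```

Emit:
play_rows([
  {"x": 0.29,"y": -0.96,"z": 0,"turn": 0,"jaw": 0},
  {"x": 0.29,"y": -0.96,"z": 0,"turn": 0,"jaw": 0},
  {"x": 0.29,"y": -0.96,"z": 0,"turn": 0,"jaw": 0},
  {"x": 0,"y": 0,"z": 0,"turn": 0,"jaw": 0},
])

```text
t: 7.73
tool_pos: [0.6378, -0.0513, 0.1243]
tool_rot: [-1.56, -0.231, 0.232]
contact_force: [-0.0, -0.3, 0.3]
opening: -0.0002
```

Emit:
play_rows([
  {"x": 0.2,"y": -0.67,"z": 0,"turn": 0,"jaw": 0},
  {"x": 0.2,"y": -0.67,"z": 0,"turn": 0,"jaw": 0},
  {"x": 0.12,"y": -0.38,"z": 0,"turn": 0,"jaw": 0},
  {"x": 0,"y": 0,"z": 0,"turn": 0,"jaw": 0},
])

```text
t: 8.07
tool_pos: [0.6424, -0.0668, 0.1239]
tool_rot: [-1.559, -0.231, 0.233]
contact_force: [0.5, 1.0, -0.2]
opening: 0.0001
```

Emit:
play_rows([
  {"x": 0.09,"y": -0.29,"z": 0,"turn": 0,"jaw": 0},
  {"x": 0.09,"y": -0.29,"z": 0,"turn": 0,"jaw": 0},
  {"x": 0,"y": 0,"z": 0,"turn": 0,"jaw": 0},
])

```text
t: 8.32
tool_pos: [0.6437, -0.0706, 0.1239]
tool_rot: [-1.555, -0.231, 0.234]
contact_force: [-3.0, 5.5, 1.3]
opening: -0.0001
```

Emit:
play_rows([
  {"x": 0.06,"y": -0.19,"z": 0,"turn": 0,"jaw": 0},
  {"x": 0,"y": 0,"z": 0,"turn": 0,"jaw": 0},
])

```text
t: 8.48
tool_pos: [0.6437, -0.0708, 0.1238]
tool_rot: [-1.552, -0.23, 0.235]
contact_force: [-4.4, 10.7, 2.5]
opening: 0.0004
```

Emit:
play_rows([
  {"x": 0.06,"y": -0.19,"z": 0,"turn": 0,"jaw": 0},
  {"x": 0,"y": 0,"z": 0,"turn": 0,"jaw": 0},
])

```text
t: 8.65
tool_pos: [0.6438, -0.071, 0.1238]
tool_rot: [-1.549, -0.23, 0.236]
contact_force: [-6.0, 15.1, 4.7]
opening: -0.0004
```

```bash
python3 look.py g wrist,scene,top 0 -.055
```

```text
t 8.65 [ 0.6438 -0.071   0.1238] [-6.  15.1  4.7] -0.0004172542758073054
```

View pics/g_wrist_ov.png

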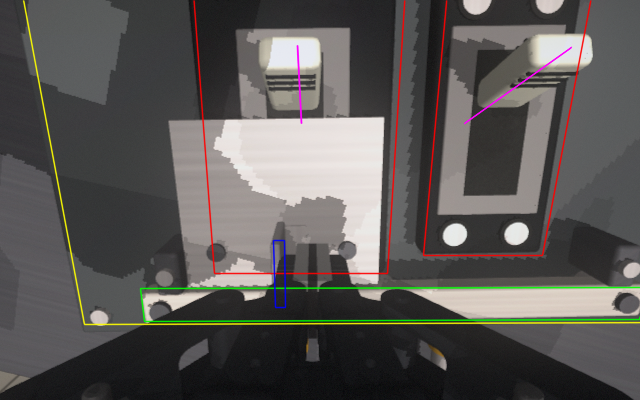

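View pics/g_scene_z.png

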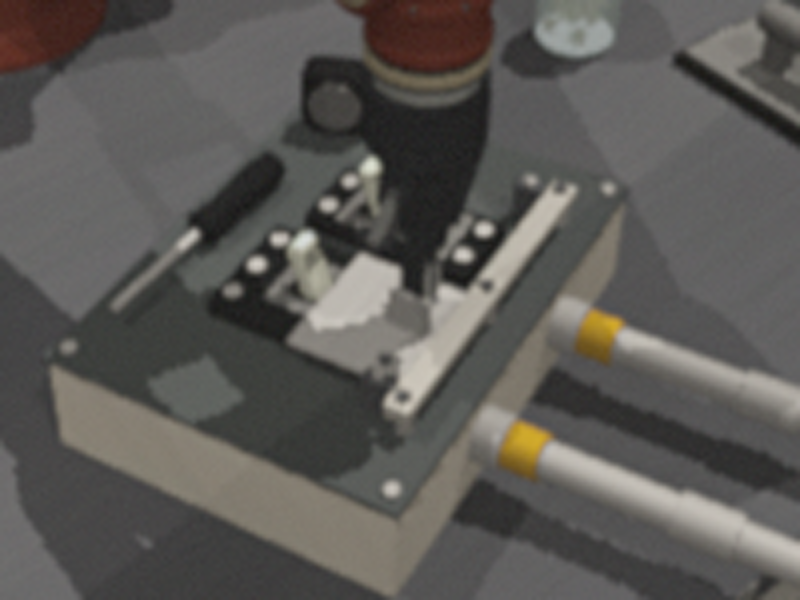

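Emit:
play_rows([
  {"x": -0.29,"y": 0.96,"z": 0,"turn": 0,"jaw": 0},
  {"x": -0.29,"y": 0.96,"z": 0.5,"turn": 0,"jaw": 0},
  {"x": 0,"y": 0,"z": 2.8,"turn": 0,"jaw": 0},
  {"x": 0,"y": 0,"z": 2.8,"turn": 0,"jaw": 0},
  {"x": -3.45,"y": 0.8,"z": 0,"turn": 0,"jaw": 0},
  {"x": -3.45,"y": 0.8,"z": 0,"turn": 0,"jaw": 0},
  {"x": -3.45,"y": 0.8,"z": 0,"turn": 0,"jaw": 0},
  {"x": -3.45,"y": 0.8,"z": 0,"turn": 0,"jaw": 0},
])

```text
t: 9.47
tool_pos: [0.5006, -0.0242, 0.1857]
tool_rot: [-1.56, -0.233, 0.232]
contact_force: [-0.8, 0.4, 0.6]
opening: 0.0001
```

Emit:
play_rows([
  {"x": 0,"y": 0,"z": 0,"turn": 0,"jaw": 0},
  {"x": 0,"y": 0,"z": 0,"turn": 0,"jaw": 0},
])

```text
t: 9.63
tool_pos: [0.5004, -0.024, 0.1852]
tool_rot: [-1.56, -0.233, 0.232]
contact_force: [0.7, -0.7, 0.2]
opening: -0.0001
```

```bash
python3 look.py i scene,top 0 -.055
python3 - <<'E'
from h import *
from station import ctrl
v=np.load("v.npy");p=ctrl.get_obs()["tool_pos"]-[v[0],v[1],0];c,s=np.cos(v[2]),np.sin(v[2]);print(c*p[0]+s*p[1],-s*p[0]+c*p[1])
E
```

```text
t 9.6333 [ 0.5004 -0.024   0.1852] [ 0.7 -0.7  0.2] -7.669872067813169e-05
-0.06389846680027687 0.04474314938649963
```

View pics/i_scene_z.png

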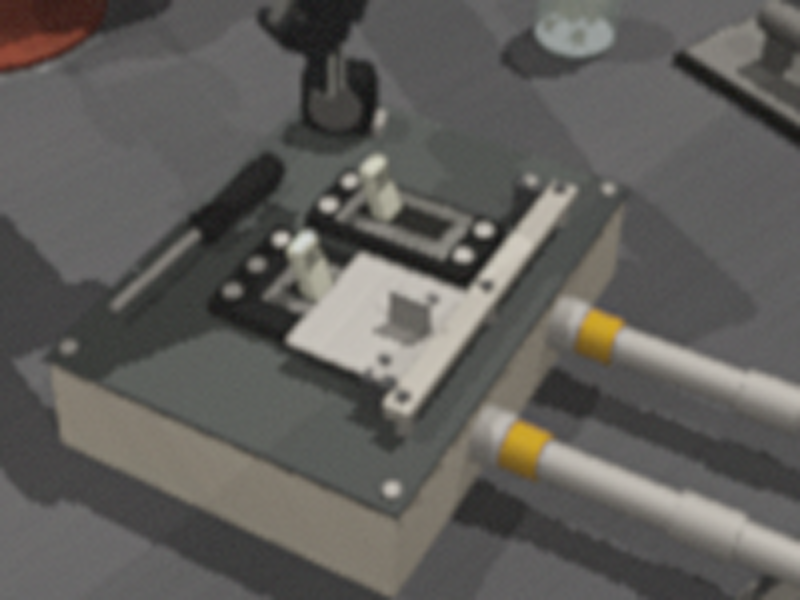

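View pics/i_top_ov.png

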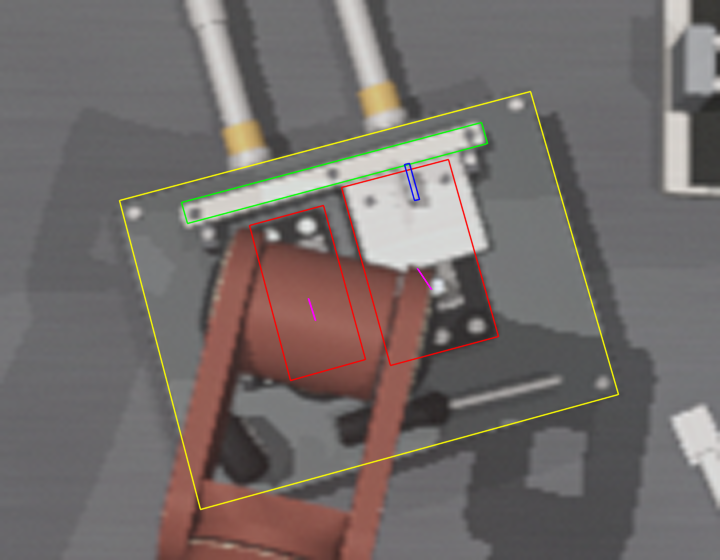

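Emit:
play_rows([
  {"x": 0,"y": 0.2,"z": -2.5,"turn": 0,"jaw": 0},
  {"x": 0,"y": 0,"z": -2,"turn": 0,"jaw": 0},
  {"x": 0,"y": 0,"z": -1.2,"turn": 0,"jaw": 0},
  {"x": 0,"y": 0,"z": -0.5,"turn": 0,"jaw": 0},
  {"x": 0,"y": 0,"z": 0,"turn": 0,"jaw": 0},
])

```text
t: 10.15
tool_pos: [0.5017, -0.0224, 0.122]
tool_rot: [-1.558, -0.23, 0.234]
contact_force: [-0.3, -0.7, 0.6]
opening: -0.0003
```

Emit:
play_rows([
  {"x": 0.96,"y": 0.29,"z": 0,"turn": 0,"jaw": 0},
  {"x": 0.96,"y": 0.29,"z": 0,"turn": 0,"jaw": 0},
  {"x": 0.96,"y": 0.29,"z": 0,"turn": 0,"jaw": 0},
  {"x": 0.96,"y": 0.29,"z": 0,"turn": 0,"jaw": 0},
  {"x": 0,"y": 0,"z": 0,"turn": 0,"jaw": 0},
])

```text
t: 10.57
tool_pos: [0.5428, -0.0103, 0.1249]
tool_rot: [-1.559, -0.235, 0.231]
contact_force: [-0.6, 0.2, -0.4]
opening: 0.0
```

Emit:
play_rows([
  {"x": 0.96,"y": 0.29,"z": 0,"turn": 0,"jaw": 0},
  {"x": 0.77,"y": 0.23,"z": 0,"turn": 0,"jaw": 0},
  {"x": 0.3,"y": 0.09,"z": 0,"turn": 0,"jaw": 0},
  {"x": 0,"y": 0,"z": 0,"turn": 0,"jaw": 0},
])

```text
t: 10.9
tool_pos: [0.5612, -0.0042, 0.1235]
tool_rot: [-1.558, -0.233, 0.232]
contact_force: [-2.4, -0.4, 0.8]
opening: 0.0002
```

```bash
python3 look.py j scene,wrist 0 -.055 .7
python3 - <<'E'
from h import *
from station import ctrl
v=np.load("v.npy");p=ctrl.get_obs()["tool_pos"]-[v[0],v[1],0];c,s=np.cos(v[2]),np.sin(v[2]);print(c*p[0]+s*p[1],-s*p[0]+c*p[1])
E
```

```text
t 10.9 [ 0.5612 -0.0042  0.1235] [-2.4 -0.4  0.8] 0.0002178932592546009
-0.00215248351805406 0.047193623526682174
```

View pics/j_scene_z.png

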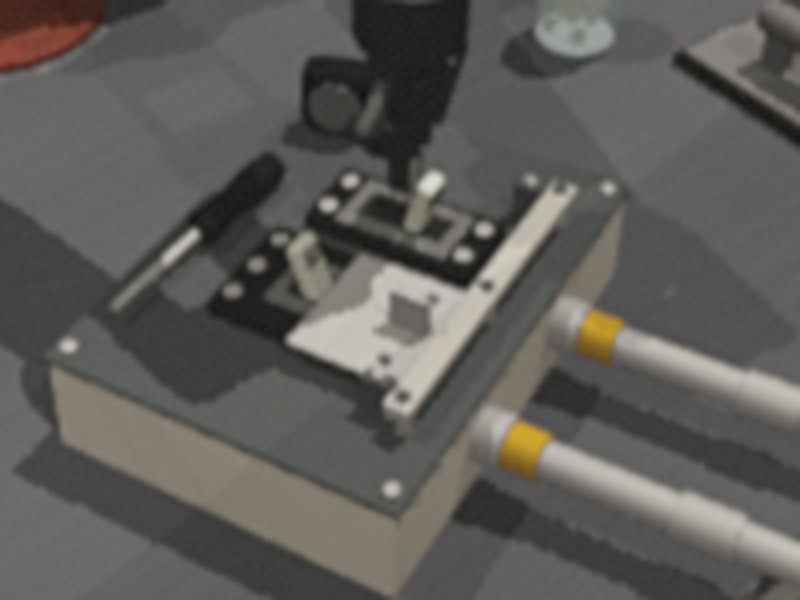

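View pics/j_wrist_ov.png

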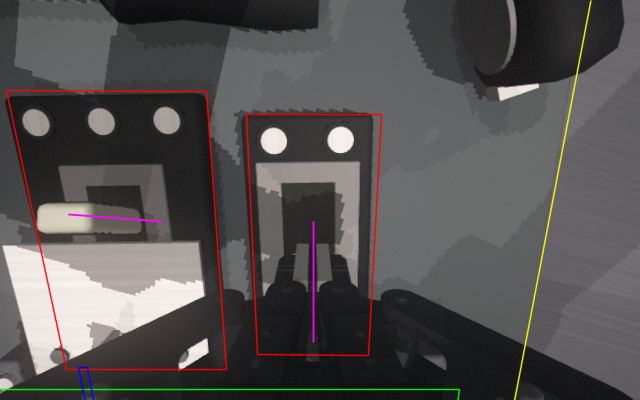

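Handle is near on; finish in small steps until the stop is felt.

Emit:
play_rows([
  {"x": 0.29,"y": 0.09,"z": 0,"turn": 0,"jaw": 0},
  {"x": 0.29,"y": 0.09,"z": 0,"turn": 0,"jaw": 0},
  {"x": 0,"y": 0,"z": 0,"turn": 0,"jaw": 0},
])

```text
t: 11.25
tool_pos: [0.5659, -0.0028, 0.1227]
tool_rot: [-1.558, -0.231, 0.234]
contact_force: [-4.0, -0.9, 0.8]
opening: -0.0
```

Emit:
play_rows([
  {"x": 0.29,"y": 0.09,"z": 0,"turn": 0,"jaw": 0},
  {"x": 0,"y": 0,"z": 0,"turn": 0,"jaw": 0},
])

```text
t: 11.42
tool_pos: [0.5685, -0.0019, 0.1223]
tool_rot: [-1.558, -0.231, 0.234]
contact_force: [-4.3, -0.8, -1.5]
opening: -0.0003
```

Emit:
play_rows([
  {"x": 0.24,"y": 0.07,"z": 0,"turn": 0,"jaw": 0},
  {"x": 0,"y": 0,"z": 0,"turn": 0,"jaw": 0},
])

```text
t: 11.58
tool_pos: [0.569, -0.0018, 0.1223]
tool_rot: [-1.559, -0.226, 0.239]
contact_force: [-12.1, -2.9, 2.6]
opening: -0.0001
```

Emit:
play_rows([
  {"x": 0.15,"y": 0.05,"z": 0,"turn": 0,"jaw": 0},
  {"x": 0,"y": 0,"z": 0,"turn": 0,"jaw": 0},
])

```text
t: 11.75
tool_pos: [0.5692, -0.0017, 0.1222]
tool_rot: [-1.559, -0.223, 0.242]
contact_force: [-16.5, -4.8, 5.5]
opening: -0.0002
```

Emit:
play_rows([
  {"x": -0.9,"y": -0.28,"z": 0,"turn": 0,"jaw": 0},
  {"x": -1.5,"y": -0.4,"z": 0.5,"turn": 0,"jaw": 0},
  {"x": 0,"y": 0,"z": 3,"turn": 0,"jaw": 0},
  {"x": 0,"y": 0,"z": 3.5,"turn": 0,"jaw": 0},
  {"x": 0,"y": 0,"z": 3.5,"turn": 0,"jaw": 0},
  {"x": -3,"y": 1,"z": 1,"turn": 0,"jaw": 0},
  {"x": -3,"y": 1,"z": 0,"turn": 0,"jaw": 0},
  {"x": 0,"y": 0,"z": 0,"turn": 0,"jaw": 0},
])

```text
t: 12.42
tool_pos: [0.4873, 0.014, 0.24]
tool_rot: [-1.558, -0.237, 0.23]
contact_force: [-0.3, 0.4, -0.3]
opening: -0.0003
```

```bash
python3 look.py k scene,wrist,top 0 -.055 .7
```

```text
t 12.4167 [0.4873 0.014  0.24  ] [-0.3  0.4 -0.3] -0.0003312413371110406
```

View pics/k_scene_ov.png

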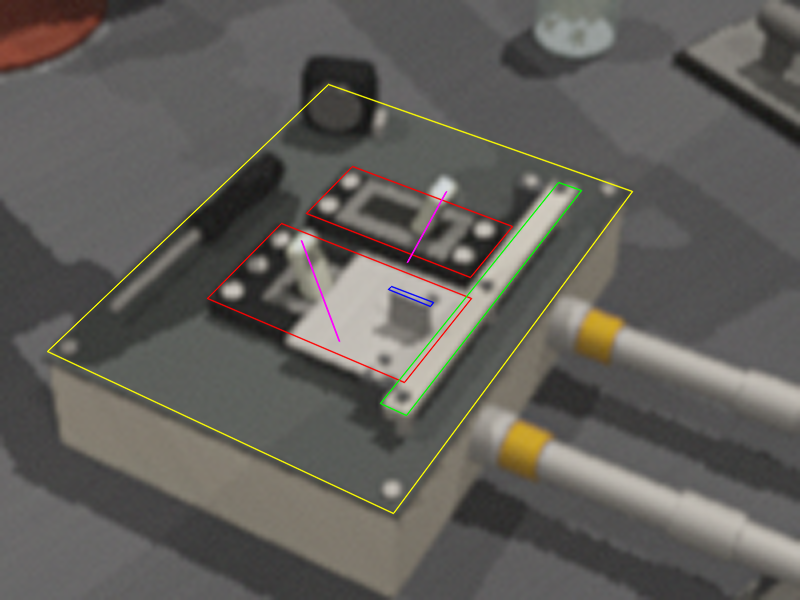

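View pics/k_wrist_ov.png

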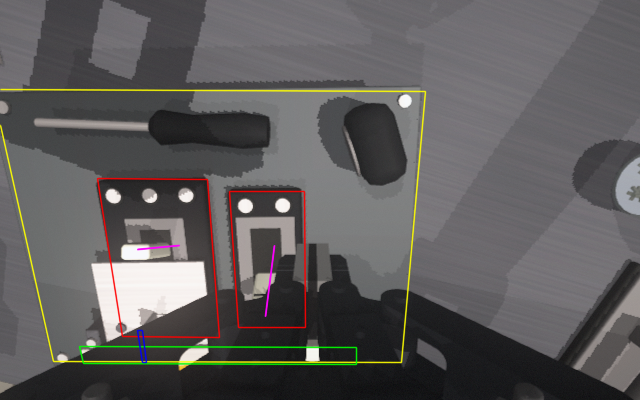

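```bash
python3 -c "
from station import finish_job
print(finish_job())"
```

```text
the job is handed in; nothing more can be done
None
```

The board is changed over to the generator, and I handed the job in at about 12.4 s of the 45 s allowed.

1. **Mains off:** I pushed the mains handle towards the robot with the closed fingers until it met its end stop at about 17 N. In the wrist picture it then lined up with the generator handle, which was still off.
2. **Interlock across:** I pushed the plate's lug until the plate met the end stop on the mains side, at about 16 N. The lug then matched y = -55 mm of the board in the wrist picture.
3. **Generator on:** I pushed the generator handle away from the robot until it met its stop at about 17 N. The finger ended within about 0.1 mm of the mirror image of where it stopped on the mains handle.

**Last checks:** With the arm clear of the board, the scene and wrist pictures showed the mains handle off, the plate over the mains side and the generator handle on. The screwdriver and tape measure looked unmoved. Nothing touched the arm (about 0.5 N of reading noise).

**What did not go cleanly:**
- My first three move calls were refused as invalid. They left out the "z" value, and nothing moved.
- The first board fit was about 3–4 mm off in the wrist pictures, so I corrected it. After that, overlays still differed from the picture by a few millimetres in places.
- On the first descent the tool briefly reached z = 113.5 mm, below the planned 122 mm, without any notable contact force.

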